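# Tighten the soy cruet's lock ring and stand it in its saucer

## Robot

A 6-joint arm with a two-finger parallel gripper is mounted at the origin on the work surface. World frame = base frame: x ahead of the robot, y to its left, z up, the work surface at z = 0. Lengths are in m, angles in degrees, forces in N, time in s.
With the tool pointing down it reaches from about 0.4 to 0.825 m from the base axis. Payload 7 kg.
Tool frame: the origin (TCP) lies between the finger pads; the fingertips stand 19 mm ahead of it and the grasp point (between the pads) is the TCP (r.finger_overhang is the distance from the TCP to the fingertips, in m); z points along the fingers, y is the direction in which the jaws open and shut (so a half turn about z gives the same grasp; the last joint's range is limited). The gripper opens to 88 mm and grips with 3 to 60 N. Pads are 19 mm wide; open, the fingers measure 130 mm over their backs; the gripper's body (78 mm by 193 mm) begins 47 mm behind the grasp point.
Start: joints at [85.491, 20.546, 0.682, 0, -70.136, -16.507], TCP at [0.242, 0.63, 0.246] pointing down, gripper open.
Joint ranges: [-176.03, 176.03], [-82.01, 121.73], [-58.28, 71.71], [-173.87, 95.51], [-174.79, -0.11], [-173.66, 173.66]. Speed limits (degrees/s): [136.94, 136.94, 172.46, 180, 180, 180].

## Interface

Orientations are given as [roll, pitch, yaw] about the fixed x, y, z axes, in that order (R = Rz(yaw) Ry(pitch) Rx(roll)).
In Python, from plant import r, optics gives the robot as it stands. The module is installed in compiled form; this text tells all that it offers.
- The arm moves only by the tool step_arm, never from a script. Its argument "increments" is a list of rows, each an object of numbers: "tx", "ty", "tz": the shift along the world's x, y, z in mm; "ax", "ay", "az": the turn, a rotation vector about the world's x, y, z in degrees; "claw": the gripper command: -1 is shut, 1 is fully open, values between are in proportion. In form: [{"tx": .., "ty": .., "tz": .., "ax": .., "ay": .., "az": .., "claw": ..}, ...]. A call has 1 to 12 rows; each row shifts and turns the commanded pose from where the row before left it; what a row does not reach is not made up. A row lasts 1/10 s, in which the tool goes at most 50 mm and 8.59 degrees, less where a joint would pass 70% of its speed; a pose out of reach is approached as far as the arm can. A call with a gripper value outside its range is refused whole. The fingers move at their own pace and stop on an object; "newtons" is the grip in N (left out, the last holds). Time passes only in rows, so rows that do not move let the fingers close. It gives the time, the measured TCP pose, the force and the opening at its end, in the units of the state.
- r.get_state(): the state, without advancing time (a new reading comes with each control period).
- optics.capture(name): name is "scene" or "top" or "wrist"; returns a dict with "image" (400x640x3 uint8, blue, green, red), "depth" (400x640 float32, m along the optical axis (not along the pixel's ray), 0 where there is no reading), "fx", "fy", "cx", "cy" (pixels), "R" (3x3) and "t" (3): a world point X has camera coordinates R X + t. Camera axes: x right, y down, z forward; pixel columns grow to the right and rows downward; lengths in m; the calibration is good to about 2 mm. A picture is of the moment at which its call begins.
- r.close_job(): hands the job in, once; it reports no verdict.
The state is a dict: "time_s": time; "joints": joint angles; "qd": joint speeds; "joint_torque": joint torques, N m; "tcp_pos": TCP position; "eef_rot": TCP orientation; "contact_force": force on the tool from outside, world axes, zero at the start; "moment": the same for the moment, N m; "gripper_width": finger opening in m.
Only numpy, scipy, OpenCV 4.12 (cv2) and the standard library are available. Lean on these libraries where they do the work, as an engineer would, in place of code of your own. Each camera call takes 0.05 s, during which the arm holds its last target. There are 200 camera calls.

## Task

The glass soy cruet on the lacquered table has just been washed and put back together, and its knurled lock ring is still loose. Turn the ring clockwise until it is fully home while you hold the cruet still where it stands - steady it by pressing it down onto the table, firmly enough that the glass does not twist or slide on the lacquer but gently enough not to mark it. Then lift the cruet and set it down softly, upright, in its white saucer, leaving everything else on the table as it is.

Things in the scene. Friction and masses are not known exactly. Their poses are not given: they have to be found in the camera images.
- cruet: Empty soy cruet, clear glass with a black spout head, loose on the table, 0.33 to 0.48 kg, 121 mm high. Origin at the centre of its underside, z up its axis, +x the way the spout points. Barrel 68 mm diameter to 50 mm height (foot 62 mm), narrowing from 58 mm to a 33 mm neck at 74 mm. Head 30 mm diameter from 99 to 113 mm; red spring button on top (18 mm, not needed) to 120.5 mm.
- spout_tip (a point): Tip of the spout, 45 mm from the cruet's axis and 106.5 mm above its underside; the spout is a black bar 8.5 mm thick reaching out over the ring, so fingers gripping the ring must straddle it. The spout is fast to the glass: it shifts only if the glass is turned or moved.
- ring (a joint): Turn of the lock ring against the cruet, rad: 0 loosest, grows clockwise seen from above, 1.3 = home at a hard stop; starts at 0 to 0.25. Stiff: about 0.15 N m, stays where left; at the stop the torque climbs, then the whole cruet would turn. Its cam thread draws it down a few mm as it closes: a hand holding it must follow down or the press is lost. Home: its red line is under the spout.
- ring_mid (a point): Centre of the lock ring, on the cruet's axis at half the ring's height: 88.5 mm above the cruet's underside at 0, a few mm lower when home. The ring is ribbed grey metal, 44 mm outer diameter, 20 mm high; below it are only the 33 mm neck and the sloping shoulder. It can be gripped across from above and pressed down through that grip, and the cruet can be carried by it.
- saucer: The cruet's round white ceramic saucer with a pale green spot, loose, 0.13 to 0.21 kg, 106 mm across the rim, 14 mm high. Origin at the centre of its underside; inner floor 5 mm above that, flat to about 40 mm from the centre, with a rim sloping up around it.
- table: The low dining table, deep red lacquer, 1200 by 1500 mm, fixed; origin on its top, at height 0. The cruet's foot has only friction to hold it here: its own weight is too little against the ring's torque, about 10 N of extra downward press just holds it, 15 to 22 N is safe. The foot must never bear on the table or the saucer with more than 30 N in all.
- jubako: Black lacquered two-tier jubako box with gold bands, 150 by 150 by 104.5 mm, fixed; origin at the centre of its underside. Leave alone.
- jubako_lid: Lift-off lid lying loose on the jubako, 156 by 156 by 14 mm, black with gold marks; origin at the centre of its underside. Leave alone.
- rest_a: Blue ceramic chopstick rest, 52 by 18 by 12 mm, loose, origin at the centre of its underside, long along its x. Leave alone.
- rest_b: Pale green ceramic chopstick rest, 52 by 18 by 12 mm, loose, origin at the centre of its underside, long along its x. Leave alone.
- toothpick_holder: Small round wooden toothpick holder with a rotating cap, 42 mm diameter, 77 mm high, loose, origin at the centre of its underside. Leave alone.
- teacup: Dark blue tea cup, 68 mm diameter, 85 mm high, loose, origin at the centre of its underside. Leave alone.
- rice_bowl: White rice bowl, 116 mm diameter, 60 mm high, loose, origin at the centre of its underside. Leave alone.
- soup_bowl: Black lacquer soup bowl, 120 mm diameter, 65 mm high, loose, origin at the centre of its underside. Leave alone.
There are look-alikes about, which are no part of the job. What is shaped like the cruet but green is not meant.

How it is judged (in metres and radians):
On the way, in this order (a step that is already met when the one before it is completed fails the run):
1. the ring is turned fully home (within 0.08 rad of the stop) while the cruet stands where it stood, its spout tip within 10 mm of its start (value of joint ring above 1.22 rad and height (world z) of cruet below 0.003 m and distance of spout_tip from where it was at the start of the episode below 0.01 m), for 0.2 s.
2. the cruet stands upright on the floor of its saucer (horizontal distance between cruet and saucer below 0.012 m and z of cruet in the frame of saucer between 0.003 and 0.0075 m and angle between cruet's own z axis and vertical below 0.05 rad), for 0.3 s.
At the end, for the whole second after the job is handed in: the cruet stands at rest and upright (within 0.05 rad) on the floor of its saucer, its axis within 12 mm of the saucer's centre, the saucer flat on the table, and the lock ring within 0.08 rad of its home stop (1.3 rad) (all of step 2 and value of joint ring above 1.22 rad and height (world z) of saucer below 0.003 m and angle between saucer's own z axis and vertical below 0.03 rad and linear speed of cruet below 0.02 m/s); the robot touches nothing.
It fails at once if the cruet's foot twists or slides on the lacquer: its spout tip gets more than 10 mm from where it started while the underside is less than 3 mm above the table (height (world z) of cruet below 0.003 m and distance of spout_tip from where it was at the start of the episode above 0.01 m).
It fails at once if the cruet is pressed on the table with more than 30 N (contact force between cruet and table above 30 N).
It fails at once if the cruet is set or pressed on the saucer with more than 30 N (contact force between cruet and saucer above 30 N).
It fails at once if another thing on the table is moved by more than 15 mm (distance of any of jubako, jubako_lid, rest_a, rest_b, toothpick_holder, teacup, rice_bowl, soup_bowl from where it was at the start of the episode above 0.015 m).
It also fails if it takes over 67 s, if anything falls off the work surface, if the arm or the gripper's body presses on something with over 40 N, if the wrist force passes 120 N, or if a joint passes its speed limit or range.

## Working session

There is one attempt and no reset: what is moved stays moved. The work goes in short steps, Python scripts to look and compute and a tool call to move; the robot and the scene stay as the last step left them, time stands still between calls to the robot, and variables do not carry over. Pictures are saved under pics/ and viewed, about 8 in all and at most 12, crops included, and the job is handed in when it is done.

Besides the shell and the picture viewer there is one more tool, called after "Request:" as a command line: name --argument value ..., lists and objects as JSON in quotes. step_arm: Moves the arm, as the interface text tells. Its arguments: {"type":"object","properties":{"increments":{"type":"array","items":{"type":"object","properties":{"tx":{"type":"number"},"ty":{"type":"number"},"tz":{"type":"number"},"ax":{"type":"number"},"ay":{"type":"number"},"az":{"type":"number"},"claw":{"type":"number"}}}},"newtons":{"type":"number"}},"required":["increments"]}

```bash
mkdir -p pics; cat > h.py <<'E'
import numpy as np, cv2
from plant import r, optics
def cap(n):
    c=optics.capture(n)
    v,u=np.mgrid[0:400,0:640]; d=c["depth"]
    P=np.stack([(u-c["cx"])/c["fx"]*d,(v-c["cy"])/c["fy"]*d,d],-1)
    c["W"]=(P-c["t"])@c["R"]; c["W"][d==0]=np.nan
    return c
def save(n,im): cv2.imwrite("pics/"+n+".png",im)
E
python3 - <<'E'
from h import *
s=cap("scene");t=cap("top")
np.savez("first.npz",s=s["image"],sw=s["W"],t=t["image"],tw=t["W"])
save("s1",s["image"]);save("t1",t["image"]);print(r.get_state())
for c in(s,t):print(c["R"],c["t"],c["fx"],c["cx"],c["cy"])
E
```

```text
{'time_s': 0.1, 'joints': array([ 8.54885786e+01,  2.05879243e+01,  6.39221792e-01, -1.78959801e-02,
       -7.01369075e+01, -1.65063349e+01]), 'qd': array([ 0.07273431, -0.07601975,  0.13159177, -0.03337184, -0.03597471,
        0.14388183]), 'joint_torque': array([-2.54306702e-03, -5.84166062e+01,  2.93751132e+01,  7.01552823e+00,
        1.01453962e-02, -5.32030185e-05]), 'tcp_pos': array([0.24197455, 0.62969343, 0.24471068]), 'eef_rot': array([ 1.79913138e+02, -8.19495723e-03, -2.10238432e+01]), 'contact_force': array([-0.30683734, -0.83566756,  0.22051453]), 'moment': array([ 0.01634585, -0.01911942,  0.00262435]), 'gripper_width': 0.08753397070458853}
[[ 0.61150618  0.79115746  0.01140485]
 [ 0.66005744 -0.502121   -0.55874743]
 [-0.43633058  0.34920536 -0.82925946]] [-0.3637566  -0.35316298  1.4942384 ] 427.9185743148326 321.29705063650607 206.86513794476926
[[ 0.01717094 -0.99974928  0.01437158]
 [-0.98330701 -0.01948912 -0.18090743]
 [ 0.18114216 -0.01102532 -0.98339512]] [-0.01547977  0.61818623  1.05797861] 419.58636942907344 318.4015570154737 200.40220380241405
```

View pics/s1.png

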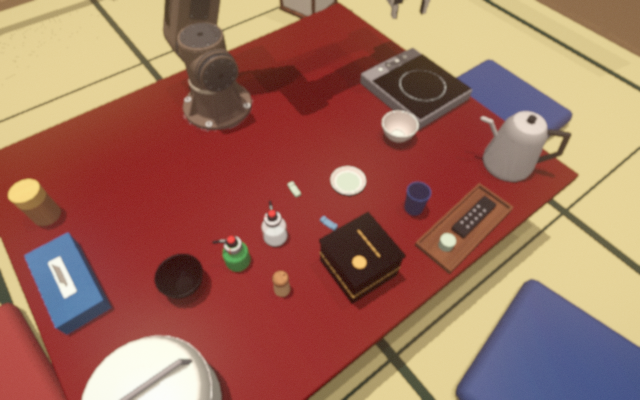

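View pics/t1.png

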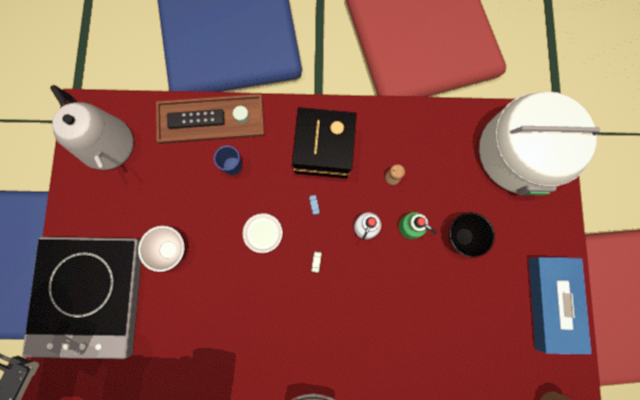

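The white cruet is at (368,225) in the top view and (274,230) in the scene view. Its saucer is at (262,233) top, and the green look-alike is at (414,225) top.

```bash
python3 - <<'E'
from h import *
z=np.load("first.npz")
t,W,s,sw=z["t"],z["tw"],z["s"],z["sw"]
def show(n,m,W):
    P=W[m];print(n,m.sum(),np.nanmedian(P,0).round(4),np.nanmin(P,0).round(4),np.nanmax(P,0).round(4))
vv,uu=np.mgrid[0:400,0:640]
m=(abs(uu-262)<26)&(abs(vv-233)<26)&(t.min(2)>110); show("saucer",m,W)
p=np.argwhere(m)[:,::-1].astype(np.float32);(c,ax,a)=cv2.fitEllipse(cv2.convexHull(p));print(c,ax); print(W[int(round(c[1])),int(round(c[0]))])
P=W[m];print(cv2.minEnclosingCircle(P[:,:2].astype(np.float32)))
R=lambda im:(im[...,2]>150)&(im[...,1]<90)&(im[...,0]<90)
m=(abs(uu-368)<14)&(abs(vv-222)<14)&R(t);show("button top",m,W)
m=(abs(uu-272)<10)&(abs(vv-214)<10)&R(s);show("button scene",m,sw)
for n,c0,w,WW in(("t",(368,225),22,W),("s",(274,225),22,sw)):
    m=(abs(uu-c0[0])<w)&(abs(vv-c0[1])<w)
    for lo,hi in((.02,.06),(.075,.1),(.1,.113),(.113,.13)):
        show(n+str(lo),m&(WW[...,2]>lo)&(WW[...,2]<hi),WW)
a=cv2.resize(t[195:260,335:440],None,fx=7,fy=7,interpolation=2)
b=cv2.resize(s[190:275,210:315],None,fx=7,fy=7,interpolation=2)
save("z1",cv2.resize(np.hstack([cv2.resize(a,(735,595)),b]),(800,324)))
E
```

```text
saucer 1271 [0.5346 0.1479 0.0054] [ 0.4817  0.0937 -0.0057] [0.5906 0.2043 0.0218]
(262.0378723144531, 232.820068359375) (39.6882209777832, 40.43431091308594)
[0.53413319 0.14817032 0.00475551]
((0.5360563397407532, 0.14838628470897675), 0.05601218342781067)
button top 22 [ 0.5567 -0.1363  0.1152] [ 0.5477 -0.1463  0.11  ] [ 0.5661 -0.128   0.1223]
button scene 152 [ 0.4825 -0.1046  0.0026] [ 0.4488 -0.1439 -0.004 ] [ 0.5663 -0.0615  0.125 ]
t0.02 160 [ 0.5469 -0.1218  0.0554] [ 0.5228 -0.1687  0.0201] [ 0.5873 -0.1034  0.06  ]
t0.075 107 [ 0.5549 -0.1307  0.0969] [ 0.5352 -0.1562  0.0804] [ 0.5784 -0.1153  0.1   ]
t0.1 99 [ 0.5459 -0.1286  0.1104] [ 0.5133 -0.1553  0.1002] [ 0.5751 -0.1136  0.113 ]
t0.113 65 [ 0.5546 -0.1343  0.1178] [ 0.525  -0.1483  0.113 ] [ 0.5657 -0.1181  0.1238]
s0.02 231 [ 0.5825 -0.1493  0.0462] [ 0.5336 -0.1683  0.0205] [ 0.5908 -0.1025  0.06  ]
s0.075 101 [ 0.5711 -0.1422  0.0951] [ 0.5427 -0.1561  0.0804] [ 0.5791 -0.1135  0.0997]
s0.1 88 [ 0.5651 -0.1413  0.1061] [ 0.528  -0.1571  0.1001] [ 0.5781 -0.1159  0.113 ]
s0.113 71 [ 0.5588 -0.1343  0.1179] [ 0.5284 -0.1467  0.113 ] [ 0.5733 -0.121   0.125 ]
```

View pics/z1.png

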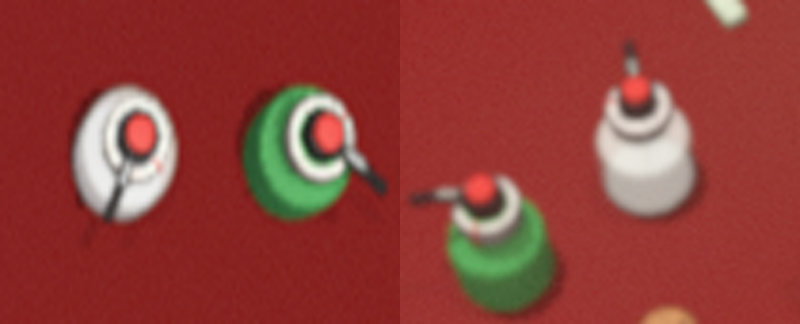

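Request:
step_arm --increments '[{"tx": 15,"ty": -38,"az": 2},{"tx": 15,"ty": -38,"az": 2},{"tx": 15,"ty": -38,"az": 2},{"tx": 15,"ty": -38,"az": 2},{"tx": 15,"ty": -38,"az": 2},{"tx": 15,"ty": -38,"az": 2},{"tx": 15,"ty": -38,"az": 2},{"tx": 15,"ty": -38,"az": 2},{"tx": 15,"ty": -38,"az": 2},{"tx": 15,"ty": -38,"az": 2}]'

```text
$.increments[0]: bad value
```

Request:
step_arm --increments '[{"tx": 15,"ty": -38,"az": 2},{"tx": 15,"ty": -38,"az": 2},{"tx": 15,"ty": -38,"az": 2},{"tx": 15,"ty": -38,"az": 2},{"tx": 15,"ty": -38,"az": 2},{"tx": 15,"ty": -38,"az": 2},{"tx": 15,"ty": -38,"az": 2},{"tx": 15,"ty": -38,"az": 2},{"tx": 15,"ty": -38,"az": 2},{"tx": 15,"ty": -40,"az": 2},{},{}]'

```text
$.increments[0]: bad value
```

```bash
python3 - <<'E'
from h import *
w=cap("wrist");np.savez("w2.npz",w=w["image"],W=w["W"],R=w["R"],t=w["t"],k=[w["fx"],w["fy"],w["cx"],w["cy"]])
save("w2",w["image"]);s=r.get_state();print(s["tcp_pos"],s["eef_rot"],s["joints"],s["contact_force"])
E
```

```text
[0.24197701 0.62975665 0.24481643] [ 1.79924927e+02 -7.83028400e-03 -2.10234192e+01] [ 8.54904665e+01  2.05831794e+01  6.44772558e-01 -1.47072483e-02
 -7.01357962e+01 -1.65088846e+01] [ 0.54181624 -0.73307373  0.32027032]
```

View pics/w2.png

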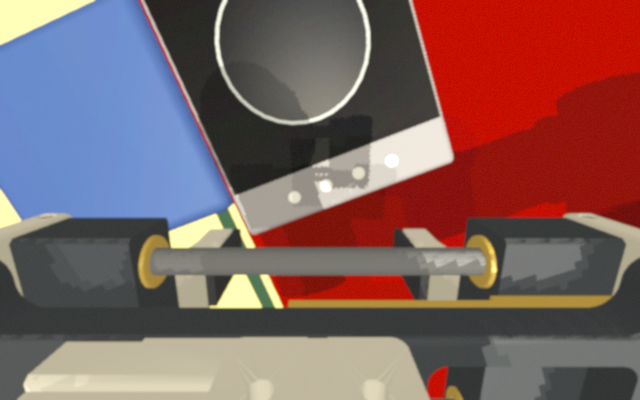

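Request:
step_arm --increments '[{"tx": 15,"ty": -38,"tz": 0,"ax": 0,"ay": 0,"az": 2,"claw": 1},{"tx": 15,"ty": -38,"tz": 0,"ax": 0,"ay": 0,"az": 2,"claw": 1},{"tx": 15,"ty": -38,"tz": 0,"ax": 0,"ay": 0,"az": 2,"claw": 1},{"tx": 15,"ty": -38,"tz": 0,"ax": 0,"ay": 0,"az": 2,"claw": 1},{"tx": 15,"ty": -38,"tz": 0,"ax": 0,"ay": 0,"az": 2,"claw": 1},{"tx": 15,"ty": -38,"tz": 0,"ax": 0,"ay": 0,"az": 2,"claw": 1},{"tx": 15,"ty": -38,"tz": 0,"ax": 0,"ay": 0,"az": 2,"claw": 1},{"tx": 15,"ty": -38,"tz": 0,"ax": 0,"ay": 0,"az": 2,"claw": 1},{"tx": 15,"ty": -38,"tz": 0,"ax": 0,"ay": 0,"az": 2,"claw": 1},{"tx": 15,"ty": -38,"tz": 0,"ax": 0,"ay": 0,"az": 2,"claw": 1}]'

```text
time_s: 1.15
tcp_pos: [0.3922, 0.2484, 0.2456]
eef_rot: [-180.0, -0.0, -0.9]
contact_force: [0.8, 0.6, 0.5]
gripper_width: 0.0878
```

```bash
python3 - <<'E'
from h import *
z=np.load("w2.npz");R,t=z["R"],z["t"]
C=-R.T@t;p=np.array([.242,.63,.245]);a=np.radians(-21.02)
print(C-p,R,z["k"]);print("cam fwd",R[2])
Rt=np.array([[np.cos(a),np.sin(a),0],[np.sin(a),-np.cos(a),0],[0,0,-1]])
print("in tool",Rt.T@(C-p),Rt.T@R[2],Rt.T@R[1])
s=r.get_state();print(s["tcp_pos"],s["eef_rot"],s["joints"])
E
```

```text
[ 0.0619933  -0.0242823   0.13865924] [[-0.35812314 -0.93367353  0.00124955]
 [-0.90454918  0.34728314  0.24735641]
 [-0.23138408  0.08745378 -0.96892375]] [291.95792128 291.95792128 317.07595619 200.85935874]
cam fwd [-0.23138408  0.08745378 -0.96892375]
in tool [ 0.06657789  0.00042983 -0.13865924] [-0.24735582  0.00136185  0.96892375] [-9.68924519e-01  2.82907474e-04 -2.47356414e-01]
[0.39222109 0.24840279 0.2456101 ] [-1.79986720e+02 -3.90087892e-03 -9.13024287e-01] [ 5.67452076e+01  2.35387252e-01 -2.47380598e+01 -4.20167055e-03
 -6.50132467e+01  3.23435430e+01]
```

Request:
step_arm --increments '[{"tx": 10,"ty": -40,"tz": 0,"ax": 0,"ay": 0,"az": 2,"claw": 1},{"tx": 10,"ty": -40,"tz": 0,"ax": 0,"ay": 0,"az": 2,"claw": 1},{"tx": 10,"ty": -40,"tz": 0,"ax": 0,"ay": 0,"az": 2,"claw": 1},{"tx": 10,"ty": -40,"tz": 0,"ax": 0,"ay": 0,"az": 2,"claw": 1},{"tx": 10,"ty": -40,"tz": 0,"ax": 0,"ay": 0,"az": 2,"claw": 1},{"tx": 10,"ty": -40,"tz": 0,"ax": 0,"ay": 0,"az": 2,"claw": 1},{"tx": 10,"ty": -40,"tz": 0,"ax": 0,"ay": 0,"az": 2,"claw": 1},{"tx": 10,"ty": -40,"tz": 0,"ax": 0,"ay": 0,"az": 2,"claw": 1},{"tx": 10,"ty": -40,"tz": 0,"ax": 0,"ay": 0,"az": 2,"claw": 1},{"tx": 10,"ty": -40,"tz": 0,"ax": 0,"ay": 0,"az": 2,"claw": 1},{"tx": 0,"ty": 0,"tz": 0,"ax": 0,"ay": 0,"az": 0,"claw": 1},{"tx": 0,"ty": 0,"tz": 0,"ax": 0,"ay": 0,"az": 0,"claw": 1}]'

```text
time_s: 2.35
tcp_pos: [0.4917, -0.1508, 0.245]
eef_rot: [-180.0, 0.1, 18.8]
contact_force: [0.1, 0.0, 0.1]
gripper_width: 0.0879
```

```bash
python3 - <<'E'
from h import *
w=cap("wrist");np.savez("w3.npz",w=w["image"],W=w["W"],R=w["R"],t=w["t"],k=[w["fx"],w["fy"],w["cx"],w["cy"]])
save("w3",w["image"]);s=r.get_state();print(s["tcp_pos"],s["eef_rot"],s["joints"],s["contact_force"])
E
```

```text
[ 0.49169215 -0.15004641  0.24518717] [-1.79977393e+02  4.05187533e-02  1.88974876e+01] [ 4.92725888e+00  5.34190909e+00 -1.93302426e+01 -1.33732853e-02
 -6.53726270e+01  1.03975798e+02] [-0.20103589  0.45214011  0.42145873]
```

View pics/w3.png

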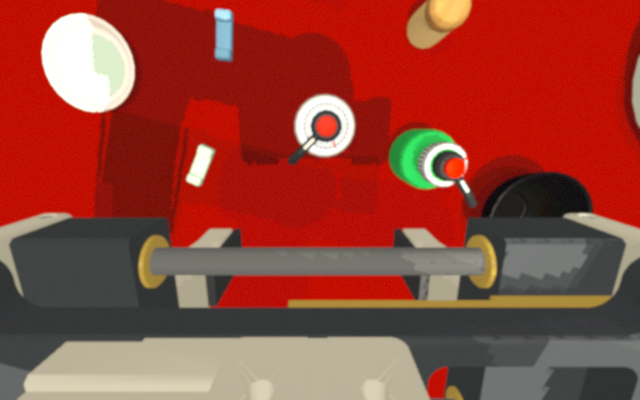

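Wrist view: cruet axis at about (325,126), spout tip at about (293,160), and saucer at the upper left.

```bash
python3 - <<'E'
from h import *
z=np.load("w3.npz");im,W,R,t=z["w"],z["W"],z["R"],z["t"];fx,fy,cx,cy=z["k"]
C=-R.T@t
def ray(u,v,h):
    d=R.T@np.array([(u-cx)/fx,(v-cy)/fy,1]);return C+d*(h-C[2])/d[2]
vv,uu=np.mgrid[0:400,0:640]
near=(np.hypot(uu-325,vv-126)<45)
hsv=cv2.cvtColor(im,cv2.COLOR_BGR2HSV)
m=near&(W[...,2]>.114)&(W[...,2]<.13)
print("top",np.nanmean(W[m],0),m.sum()); u,v=uu[m].mean(),vv[m].mean();print(u,v,ray(u,v,.1205))
m=near&(hsv[...,1]<110)&(hsv[...,2]>120)   # white body+ring
p=np.argwhere(m)[:,::-1].astype(np.float32);c,ax,a=cv2.fitEllipse(cv2.convexHull(p));print("body",c,ax,ray(*c,.045))
m=near&(hsv[...,2]<75)&(hsv[...,1]<200)
p=np.argwhere(m);far=p[np.argsort(-np.hypot(p[:,1]-326,p[:,0]-125))[:8]];print(far[:,::-1].tolist(),far.mean(0))
tip=ray(far[:,1].mean(),far[:,0].mean(),.1085);print("tip",tip)
c=ray(u,v,.1205);d=tip-c;print("spout dir",np.degrees(np.arctan2(d[1],d[0])),np.hypot(*d[:2]))
ms=(uu<150)&(vv<130)&(hsv[...,1]<110)&(hsv[...,2]>120)
p=np.argwhere(ms)[:,::-1].astype(np.float32);e,ax,a=cv2.fitEllipse(cv2.convexHull(p));print("saucer",e,ax,ray(*e,.012))
for h in(.045,.085,.094,.098):
  q=near&(abs(W[...,2]-h)<.003);print(h,q.sum(),np.nanmean(W[q],0), np.nanmin(W[q],0),np.nanmax(W[q],0))
save("w3z",np.hstack([cv2.resize(im[80:175,275:375],None,fx=6,fy=6,interpolation=2)]))
E
```

```text
top [ 0.55619112 -0.13660111  0.11961358] 357
325.08683473389357 126.80392156862744 [ 0.55625574 -0.13660054  0.1205    ]
body (324.2447814941406, 125.27366638183594) (61.47856903076172, 63.45262908935547) [ 0.55796589 -0.13704106  0.045     ]
[[296, 160], [292, 156], [295, 159], [294, 158], [293, 157], [296, 159], [293, 156], [295, 158]] [157.875 294.25 ]
tip [ 0.52030166 -0.11883403  0.1085    ]
spout dir 153.70398944182224 0.04010417749852573
saucer (87.90038299560547, 62.40540313720703) (87.06844329833984, 105.86605072021484) [0.53613097 0.14813882 0.012     ]<stdin>:20: RuntimeWarning: Mean of empty slice
Traceback (most recent call last):
ValueError: zero-size array to reduction operation fmin which has no identity
```

Request:
step_arm --increments '[{"tx": 16,"ty": 3.4,"tz": 0,"ax": 0,"ay": 0,"az": -2,"claw": 1},{"tx": 16,"ty": 3.4,"tz": 0,"ax": 0,"ay": 0,"az": -2,"claw": 1},{"tx": 16,"ty": 3.4,"tz": 0,"ax": 0,"ay": 0,"az": -2,"claw": 1},{"tx": 17,"ty": 3.3,"tz": 0,"ax": 0,"ay": 0,"az": 0,"claw": 1},{"tx": 0,"ty": 0,"tz": -25,"ax": 0,"ay": 0,"az": 0,"claw": 1},{"tx": 0,"ty": 0,"tz": -30,"ax": 0,"ay": 0,"az": 0,"claw": 1},{"tx": 0,"ty": 0,"tz": -30,"ax": 0,"ay": 0,"az": 0,"claw": 1},{"tx": 0,"ty": 0,"tz": 0,"ax": 0,"ay": 0,"az": 0,"claw": 1},{"tx": 0,"ty": 0,"tz": 0,"ax": 0,"ay": 0,"az": 0,"claw": 1}]'

```text
time_s: 3.3
tcp_pos: [0.5572, -0.1355, 0.1612]
eef_rot: [180.0, 0.0, 13.1]
contact_force: [0.3, -0.9, 1.1]
gripper_width: 0.0878
```

Request:
step_arm --increments '[{"tx": 0,"ty": -1.2,"tz": -20,"ax": 0,"ay": 0,"az": 0,"claw": 1},{"tx": 0,"ty": 0,"tz": -20,"ax": 0,"ay": 0,"az": 0,"claw": 1},{"tx": 0,"ty": 0,"tz": -15,"ax": 0,"ay": 0,"az": 0,"claw": 1},{"tx": 0,"ty": 0,"tz": -10,"ax": 0,"ay": 0,"az": 0,"claw": 1},{"tx": 0,"ty": 0,"tz": -6,"ax": 0,"ay": 0,"az": 0,"claw": 1},{"tx": 0,"ty": 0,"tz": 0,"ax": 0,"ay": 0,"az": 0,"claw": 1},{"tx": 0,"ty": 0,"tz": 0,"ax": 0,"ay": 0,"az": 0,"claw": 1}]'

```text
time_s: 4.0
tcp_pos: [0.5577, -0.1376, 0.0905]
eef_rot: [180.0, -0.1, 13.0]
contact_force: [-0.8, -0.2, -0.2]
gripper_width: 0.0875
```

```bash
python3 - <<'E'
from h import *
w=cap("wrist");t=cap("top");s=r.get_state();print(s["tcp_pos"],s["eef_rot"],s["contact_force"],s["moment"])
# jaw midplane in wrist image
R,tt=w["R"],w["t"];p=s["tcp_pos"]+[0,0,.03]
q=R@p+tt;print("tcp px (z+30)",w["fx"]*q[0]/q[2]+w["cx"],w["fy"]*q[1]/q[2]+w["cy"])
a=w["image"][:400:,120:520];save("w4",a)
E
```

```text
[ 0.55766366 -0.13760983  0.0904648 ] [ 1.79978970e+02 -7.85511237e-02  1.29950556e+01] [ 0.17580902  0.32056636 -0.59662642] [-0.07856647  0.01307224  0.00799141]
tcp px (z+30) 315.9125056983 290.1391371505007
```

View pics/w4.png

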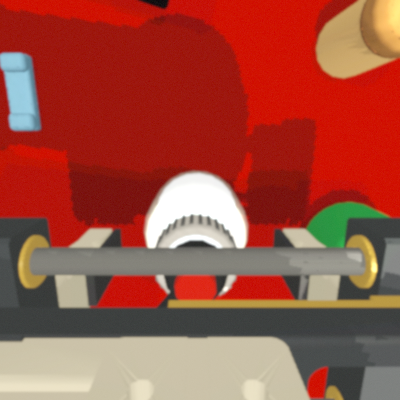

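The ring sits centred between the fingers, at about (316, 240) in the full image. I'll close gently first, then firmly.

Request:
step_arm --increments '[{"tx": 0,"ty": 0,"tz": 0,"ax": 0,"ay": 0,"az": 0,"claw": -0.1},{"tx": 0,"ty": 0,"tz": 0,"ax": 0,"ay": 0,"az": 0,"claw": -0.1},{"tx": 0,"ty": 0,"tz": 0,"ax": 0,"ay": 0,"az": 0,"claw": -1},{"tx": 0,"ty": 0,"tz": 0,"ax": 0,"ay": 0,"az": 0,"claw": -1},{"tx": 0,"ty": 0,"tz": 0,"ax": 0,"ay": 0,"az": 0,"claw": -1},{"tx": 0,"ty": 0,"tz": 0,"ax": 0,"ay": 0,"az": 0,"claw": -1}]' --newtons 5

```text
time_s: 4.7
tcp_pos: [0.5571, -0.1376, 0.0895]
eef_rot: [-180.0, 0.0, 13.0]
contact_force: [-0.5, 1.9, 0.5]
gripper_width: 0.0453
```

Request:
step_arm --increments '[{"tx": 0,"ty": 0,"tz": 0,"ax": 0,"ay": 0,"az": 0,"claw": -1},{"tx": 0,"ty": 0,"tz": 0,"ax": 0,"ay": 0,"az": 0,"claw": -1},{"tx": 0,"ty": 0,"tz": 0,"ax": 0,"ay": 0,"az": 0,"claw": -1}]' --newtons 50

```text
time_s: 5.0
tcp_pos: [0.557, -0.1375, 0.0896]
eef_rot: [-180.0, 0.0, 13.0]
contact_force: [-0.6, 2.2, 1.1]
gripper_width: 0.0429
```

Request:
step_arm --increments '[{"tx": 0,"ty": 0,"tz": -0.5,"ax": 0,"ay": 0,"az": 0,"claw": -1},{"tx": 0,"ty": 0,"tz": 0,"ax": 0,"ay": 0,"az": 0,"claw": -1},{"tx": 0,"ty": 0,"tz": 0,"ax": 0,"ay": 0,"az": 0,"claw": -1}]'

```text
time_s: 5.3
tcp_pos: [0.5572, -0.1375, 0.0894]
eef_rot: [-180.0, -0.0, 13.0]
contact_force: [-1.8, 2.3, 4.5]
gripper_width: 0.0431
```

Request:
step_arm --increments '[{"tx": 0,"ty": 0,"tz": -0.5,"ax": 0,"ay": 0,"az": 0,"claw": -1},{"tx": 0,"ty": 0,"tz": -0.5,"ax": 0,"ay": 0,"az": 0,"claw": -1},{"tx": 0,"ty": 0,"tz": 0,"ax": 0,"ay": 0,"az": 0,"claw": -1},{"tx": 0,"ty": 0,"tz": 0,"ax": 0,"ay": 0,"az": 0,"claw": -1}]'

```text
time_s: 5.7
tcp_pos: [0.5574, -0.1375, 0.0893]
eef_rot: [180.0, -0.1, 13.0]
contact_force: [-5.3, 5.1, 11.5]
gripper_width: 0.0428
```

```bash
python3 - <<'E'
from h import *
for i in range(3):
    s=r.get_state();print(s["tcp_pos"],s["contact_force"],s["moment"])
    if i==0:t=cap("top");c=cap("scene")
np.savez("pre.npz",t=t["image"],s=c["image"],sW=c["W"],tW=t["W"])
E
```

```text
[ 0.55743079 -0.13749694  0.08927654] [-5.29527323  5.05867192 11.48003242] [1.6758691  1.50528285 0.04314029]
[ 0.55739576 -0.13753467  0.08924001] [-4.37116346  4.37563782 12.01482357] [1.63642426 1.50672088 0.00709864]
[ 0.55739576 -0.13753467  0.08924001] [-4.37116346  4.37563782 12.01482357] [1.63642426 1.50672088 0.00709864]
```

Request:
step_arm --increments '[{"tx": -0.4,"ty": 0.4,"tz": -0.4,"ax": 0,"ay": 0,"az": 0,"claw": -1},{"tx": 0,"ty": 0,"tz": 0,"ax": 0,"ay": 0,"az": 0,"claw": -1},{"tx": 0,"ty": 0,"tz": 0,"ax": 0,"ay": 0,"az": 0,"claw": -1}]'

```text
time_s: 6.1
tcp_pos: [0.5572, -0.1373, 0.0891]
eef_rot: [180.0, -0.1, 13.0]
contact_force: [-4.3, 3.5, 13.9]
gripper_width: 0.0428
```

Request:
step_arm --increments '[{"tx": -0.8,"ty": 0.6,"tz": -0.5,"ax": 0,"ay": 0,"az": 0,"claw": -1},{"tx": 0,"ty": 0,"tz": 0,"ax": 0,"ay": 0,"az": 0,"claw": -1},{"tx": 0,"ty": 0,"tz": 0,"ax": 0,"ay": 0,"az": 0,"claw": -1}]'

```text
time_s: 6.4
tcp_pos: [0.557, -0.137, 0.089]
eef_rot: [179.9, -0.1, 13.0]
contact_force: [-3.6, 2.4, 14.8]
gripper_width: 0.0426
```

Request:
step_arm --increments '[{"tx": -0.3,"ty": 0.3,"tz": -0.4,"ax": 0,"ay": 0,"az": 0,"claw": -1},{"tx": 0,"ty": 0,"tz": 0,"ax": 0,"ay": 0,"az": -1,"claw": -1},{"tx": 0,"ty": 0,"tz": 0,"ax": 0,"ay": 0,"az": -1,"claw": -1},{"tx": 0,"ty": 0,"tz": 0,"ax": 0,"ay": 0,"az": -1,"claw": -1},{"tx": 0,"ty": 0,"tz": 0,"ax": 0,"ay": 0,"az": -1,"claw": -1},{"tx": 0,"ty": 0,"tz": 0,"ax": 0,"ay": 0,"az": 0,"claw": -1}]'

```text
time_s: 7.0
tcp_pos: [0.557, -0.137, 0.0889]
eef_rot: [179.9, -0.2, 9.0]
contact_force: [-2.6, -0.2, 15.5]
gripper_width: 0.0425
```

```bash
python3 -c "
from h import *
s=r.get_state();print(s['tcp_pos'],s['eef_rot'],s['contact_force'],s['moment'])"
```

```text
[ 0.55700257 -0.1369585   0.08886952] [ 1.79901044e+02 -1.69730503e-01  9.01842982e+00] [-2.63058582 -0.19419157 15.50592607] [-0.04297607  1.06009274  0.1003387 ]
```

Request:
step_arm --increments '[{"tx": 0,"ty": 0,"tz": -0.2,"ax": 0,"ay": 0,"az": -2,"claw": -1},{"tx": 0,"ty": 0,"tz": -0.1,"ax": 0,"ay": 0,"az": -2,"claw": -1},{"tx": 0,"ty": 0,"tz": -0.1,"ax": 0,"ay": 0,"az": -2,"claw": -1},{"tx": 0,"ty": 0,"tz": -0.1,"ax": 0,"ay": 0,"az": -2,"claw": -1},{"tx": 0,"ty": 0,"tz": 0,"ax": 0,"ay": 0,"az": 0,"claw": -1}]'

```text
time_s: 7.5
tcp_pos: [0.557, -0.1369, 0.0885]
eef_rot: [179.9, -0.2, 1.0]
contact_force: [-3.4, 0.6, 17.3]
gripper_width: 0.0426
```

```bash
cat > chk.py <<'E'
from h import *
s=r.get_state();print(s['tcp_pos'].round(5),s['eef_rot'].round(2),s['contact_force'].round(2),s['moment'].round(3))
z=np.load("pre.npz");t=cap("top");c=cap("scene")
for n,a,b,x in(("top",z["t"],t["image"],(368,225)),("scene",z["s"],c["image"],(274,230))):
    u,v=x;g=lambda im,k:cv2.cvtColor(im[v-k:v+k,u-k:u+k],cv2.COLOR_BGR2GRAY)
    print(n,cv2.minMaxLoc(cv2.absdiff(g(a,30),g(b,30)))[1])
save("chk",np.hstack([cv2.resize(i,(390,390),interpolation=2) for i in(z["s"][195:260,240:305],c["image"][195:260,240:305])]))
E
python3 chk.py
```

```text
[ 0.557   -0.13694  0.08854] [179.93  -0.19   0.98] [-3.43  0.59 17.33] [0.162 1.319 0.016]
top 173.0
scene 91.0
```

View pics/chk.png

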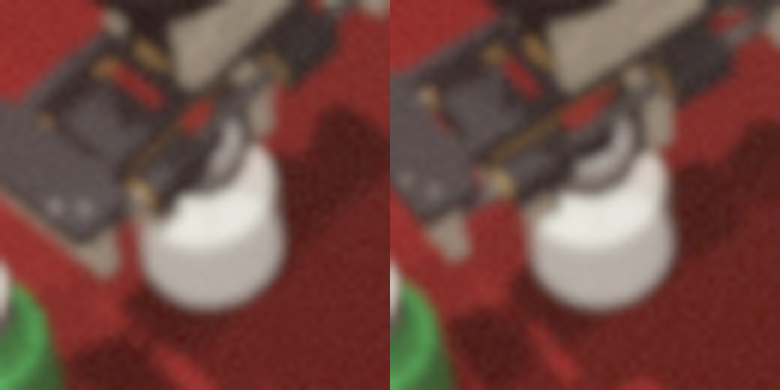

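Request:
step_arm --increments '[{"tx": -0.2,"ty": 0,"tz": -0.1,"ax": 0,"ay": 0,"az": -2,"claw": -1},{"tx": 0,"ty": 0,"tz": -0.1,"ax": 0,"ay": 0,"az": -2,"claw": -1},{"tx": 0,"ty": 0,"tz": -0.1,"ax": 0,"ay": 0,"az": -2,"claw": -1},{"tx": 0,"ty": 0,"tz": -0.1,"ax": 0,"ay": 0,"az": -2,"claw": -1},{"tx": 0,"ty": 0,"tz": -0.1,"ax": 0,"ay": 0,"az": -2,"claw": -1},{"tx": 0,"ty": 0,"tz": 0,"ax": 0,"ay": 0,"az": 0,"claw": -1}]'

```text
time_s: 8.2
tcp_pos: [0.557, -0.1369, 0.0882]
eef_rot: [180.0, -0.2, -9.0]
contact_force: [-3.2, 1.4, 16.8]
gripper_width: 0.0427
```

```bash
cat > st.py <<'E'
from h import *
s=r.get_state();print(s['tcp_pos'].round(5),s['eef_rot'].round(2),s['contact_force'].round(2),s['moment'].round(3),s['joint_torque'].round(2))
E
python3 st.py
```

```text
[ 0.55701 -0.13689  0.0882 ] [179.96  -0.22  -9.01] [-3.24  1.41 16.75] [0.308 1.292 0.004] [ -0.13 -41.38  19.15   3.65   1.31  -0.47]
```

Request:
step_arm --increments '[{"tx": -0.2,"ty": 0.2,"tz": -0.1,"ax": 0,"ay": 0,"az": -2,"claw": -1},{"tx": 0,"ty": 0,"tz": -0.1,"ax": 0,"ay": 0,"az": -2,"claw": -1},{"tx": 0,"ty": 0,"tz": -0.1,"ax": 0,"ay": 0,"az": -2,"claw": -1},{"tx": 0,"ty": 0,"tz": -0.1,"ax": 0,"ay": 0,"az": -2,"claw": -1},{"tx": 0,"ty": 0,"tz": -0.1,"ax": 0,"ay": 0,"az": -2,"claw": -1},{"tx": 0,"ty": 0,"tz": 0,"ax": 0,"ay": 0,"az": 0,"claw": -1}]'

```text
time_s: 8.8
tcp_pos: [0.557, -0.1368, 0.0878]
eef_rot: [180.0, -0.2, -19.0]
contact_force: [-2.7, 0.7, 18.2]
gripper_width: 0.0427
```

```bash
python3 st.py; python3 -c "
from h import *
w=cap('wrist');save('w5',w['image'][60:330,170:470])"
```

```text
[ 0.55698 -0.13681  0.08781] [180.    -0.24 -19.01] [-2.72  0.72 18.21] [0.076 1.185 0.057] [  0.23 -41.16  18.87   3.37   1.26  -0.47]
```

View pics/w5.png

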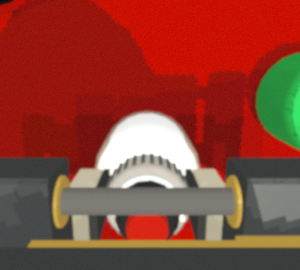

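Request:
step_arm --increments '[{"tx": -0.2,"ty": 0,"tz": 0,"ax": 0,"ay": 0,"az": -2,"claw": -1},{"tx": 0,"ty": 0,"tz": -0.1,"ax": 0,"ay": 0,"az": -2,"claw": -1},{"tx": 0,"ty": 0,"tz": -0.1,"ax": 0,"ay": 0,"az": -2,"claw": -1},{"tx": 0,"ty": 0,"tz": -0.1,"ax": 0,"ay": 0,"az": -2,"claw": -1},{"tx": 0,"ty": 0,"tz": -0.1,"ax": 0,"ay": 0,"az": -2,"claw": -1},{"tx": 0,"ty": 0,"tz": 0,"ax": 0,"ay": 0,"az": 0,"claw": -1}]'

```text
time_s: 9.45
tcp_pos: [0.5569, -0.1368, 0.0875]
eef_rot: [-180.0, -0.3, -29.0]
contact_force: [-2.4, 0.2, 18.6]
gripper_width: 0.0431
```

```bash
python3 st.py
```

```text
[ 0.55695 -0.13678  0.08746] [-179.95   -0.25  -29.  ] [-2.44  0.19 18.58] [0.054 1.08  0.034] [  0.08 -41.17  18.6    3.37   1.11  -0.47]
```

Request:
step_arm --increments '[{"tx": -0.2,"ty": 0,"tz": -0.1,"ax": 0,"ay": 0,"az": -2,"claw": -1},{"tx": 0,"ty": 0,"tz": -0.1,"ax": 0,"ay": 0,"az": -2,"claw": -1},{"tx": 0,"ty": 0,"tz": -0.1,"ax": 0,"ay": 0,"az": -2,"claw": -1},{"tx": 0,"ty": 0,"tz": -0.1,"ax": 0,"ay": 0,"az": -2,"claw": -1},{"tx": 0,"ty": 0,"tz": 0,"ax": 0,"ay": 0,"az": 0,"claw": -1}]'

```text
time_s: 9.95
tcp_pos: [0.557, -0.1367, 0.0872]
eef_rot: [-179.9, -0.3, -37.0]
contact_force: [-2.2, 0.1, 18.3]
gripper_width: 0.0427
```

```bash
python3 st.py
```

```text
[ 0.55698 -0.13674  0.08719] [-179.9    -0.26  -37.  ] [-2.19  0.09 18.3 ] [0.112 0.955 0.032] [ -0.06 -40.96  18.28   3.32   1.02  -0.47]
```

Request:
step_arm --increments '[{"tx": -0.2,"ty": 0,"tz": -0.1,"ax": 0,"ay": 0,"az": -2,"claw": -1},{"tx": 0,"ty": 0,"tz": -0.1,"ax": 0,"ay": 0,"az": -2,"claw": -1},{"tx": 0,"ty": 0,"tz": -0.1,"ax": 0,"ay": 0,"az": -2,"claw": -1},{"tx": 0,"ty": 0,"tz": -0.1,"ax": 0,"ay": 0,"az": -2,"claw": -1},{"tx": 0,"ty": 0,"tz": 0,"ax": 0,"ay": 0,"az": 0,"claw": -1}]'

```text
time_s: 10.45
tcp_pos: [0.557, -0.1367, 0.0869]
eef_rot: [-179.8, -0.3, -45.0]
contact_force: [-2.7, 0.5, 18.3]
gripper_width: 0.0431
```

```bash
python3 st.py
```

```text
[ 0.55696 -0.1367   0.08687] [-179.85   -0.26  -45.  ] [-2.73  0.52 18.35] [0.278 0.885 0.   ] [ -0.19 -40.74  17.95   3.28   0.92  -0.47]
```

Request:
step_arm --increments '[{"tx": 0,"ty": 0,"tz": 0,"ax": 0,"ay": 0,"az": -1,"claw": -1},{"tx": 0,"ty": 0,"tz": -0.1,"ax": 0,"ay": 0,"az": -1,"claw": -1},{"tx": 0,"ty": 0,"tz": 0,"ax": 0,"ay": 0,"az": 0,"claw": -1}]'

```text
time_s: 10.75
tcp_pos: [0.557, -0.1367, 0.0868]
eef_rot: [-179.8, -0.3, -47.0]
contact_force: [-2.6, 1.3, 19.5]
gripper_width: 0.0429
```

```bash
python3 st.py
```

```text
[ 0.55699 -0.1367   0.08682] [-179.84   -0.26  -46.95] [-2.58  1.35 19.5 ] [0.33  0.917 0.08 ] [ -0.28 -40.63  17.93   3.25   0.95  -0.29]
```

Request:
step_arm --increments '[{"tx": 0,"ty": 0,"tz": 0,"ax": 0,"ay": 0,"az": -1,"claw": -1},{"tx": 0,"ty": 0,"tz": -0.1,"ax": 0,"ay": 0,"az": -1,"claw": -1},{"tx": 0,"ty": 0,"tz": 0,"ax": 0,"ay": 0,"az": 0,"claw": -1}]'

```text
time_s: 11.05
tcp_pos: [0.557, -0.1367, 0.0867]
eef_rot: [-179.8, -0.3, -49.0]
contact_force: [-1.9, 1.2, 18.5]
gripper_width: 0.0428
```

```bash
python3 st.py
```

```text
[ 0.55702 -0.13671  0.08675] [-179.83   -0.26  -48.95] [-1.88  1.23 18.52] [0.35  0.93  0.106] [ -0.31 -40.53  17.9    3.25   0.97  -0.29]
```

Request:
step_arm --increments '[{"tx": 0,"ty": 0,"tz": 0,"ax": 0,"ay": 0,"az": -1,"claw": -1},{"tx": 0,"ty": 0,"tz": -0.1,"ax": 0,"ay": 0,"az": -1,"claw": -1},{"tx": 0,"ty": 0,"tz": 0,"ax": 0,"ay": 0,"az": 0,"claw": -1}]'

```text
time_s: 11.35
tcp_pos: [0.557, -0.1367, 0.0867]
eef_rot: [-179.8, -0.3, -50.9]
contact_force: [-2.8, 1.0, 19.0]
gripper_width: 0.0426
```

```bash
python3 st.py
```

```text
[ 0.55702 -0.13669  0.08666] [-179.82   -0.25  -50.95] [-2.85  1.01 19.03] [0.304 0.977 0.06 ] [ -0.34 -40.43  17.86   3.25   1.    -0.29]
```

Request:
step_arm --increments '[{"tx": 0,"ty": 0,"tz": 0,"ax": 0,"ay": 0,"az": -1,"claw": -1},{"tx": 0,"ty": 0,"tz": -0.1,"ax": 0,"ay": 0,"az": -1,"claw": -1},{"tx": 0,"ty": 0,"tz": 0,"ax": 0,"ay": 0,"az": 0,"claw": -1}]'

```text
time_s: 11.65
tcp_pos: [0.557, -0.1367, 0.0866]
eef_rot: [-179.8, -0.2, -53.0]
contact_force: [-2.4, 1.4, 19.0]
gripper_width: 0.0427
```

```bash
python3 st.py
```

```text
[ 0.55699 -0.1367   0.08658] [-179.81   -0.24  -52.95] [-2.44  1.37 19.05] [0.331 0.946 0.043] [ -0.37 -40.33  17.83   3.25   1.02  -0.29]
```

Request:
step_arm --increments '[{"tx": 0,"ty": 0,"tz": 0,"ax": 0,"ay": 0,"az": -1,"claw": -1},{"tx": 0,"ty": 0,"tz": -0.05,"ax": 0,"ay": 0,"az": -1,"claw": -1},{"tx": 0,"ty": 0,"tz": 0,"ax": 0,"ay": 0,"az": 0,"claw": -1}]'

```text
time_s: 11.95
tcp_pos: [0.557, -0.1367, 0.0865]
eef_rot: [-179.8, -0.2, -54.9]
contact_force: [-2.3, 1.1, 19.2]
gripper_width: 0.0428
```

```bash
python3 st.py
```

```text
[ 0.557   -0.1367   0.08652] [-179.8    -0.24  -54.95] [-2.29  1.12 19.18] [0.411 0.928 0.03 ] [ -0.39 -40.42  17.83   3.27   0.99  -0.29]
```

Request:
step_arm --increments '[{"tx": 0,"ty": 0,"tz": 0,"ax": 0,"ay": 0,"az": -1,"claw": -1},{"tx": 0,"ty": 0,"tz": -0.05,"ax": 0,"ay": 0,"az": -1,"claw": -1},{"tx": 0,"ty": 0,"tz": 0,"ax": 0,"ay": 0,"az": 0,"claw": -1}]'

```text
time_s: 12.25
tcp_pos: [0.5571, -0.1367, 0.0865]
eef_rot: [-179.8, -0.2, -57.0]
contact_force: [-2.4, 1.6, 18.6]
gripper_width: 0.0425
```

```bash
python3 st.py; python3 -c "
from h import *
c=cap('scene');t=cap('top')
save('c6',np.hstack([cv2.resize(i,(390,390),interpolation=2) for i in(c['image'][195:260,240:305],t['image'][195:260,335:400])]))"
```

```text
[ 0.55705 -0.13666  0.08646] [-179.79   -0.23  -56.95] [-2.42  1.57 18.59] [0.368 0.909 0.052] [ -0.41 -40.49  17.83   3.28   0.97  -0.29]
```

View pics/c6.png

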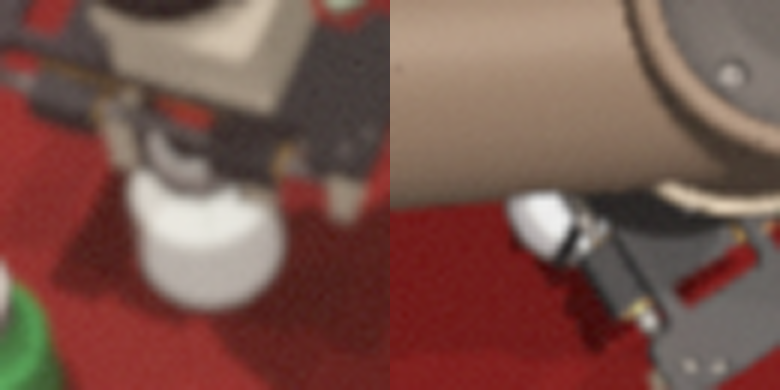

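Request:
step_arm --increments '[{"tx": 0,"ty": 0,"tz": 0,"ax": 0,"ay": 0,"az": -1,"claw": -1},{"tx": 0,"ty": 0,"tz": -0.05,"ax": 0,"ay": 0,"az": -1,"claw": -1},{"tx": 0,"ty": 0,"tz": 0,"ax": 0,"ay": 0,"az": 0,"claw": -1}]'

```text
time_s: 12.65
tcp_pos: [0.557, -0.1366, 0.0864]
eef_rot: [-179.8, -0.2, -58.9]
contact_force: [-2.1, 0.2, 18.7]
gripper_width: 0.0427
```

```bash
python3 st.py
```

```text
[ 0.55702 -0.13665  0.0864 ] [-179.79   -0.22  -58.95] [-2.08  0.15 18.69] [0.403 0.981 0.096] [ -0.46 -40.56  17.83   3.28   0.95  -0.32]
```

Request:
step_arm --increments '[{"tx": 0,"ty": 0,"tz": 0,"ax": 0,"ay": 0,"az": -1,"claw": -1},{"tx": 0,"ty": 0,"tz": -0.05,"ax": 0,"ay": 0,"az": -1,"claw": -1},{"tx": 0,"ty": 0,"tz": 0,"ax": 0,"ay": 0,"az": 0,"claw": -1}]'

```text
time_s: 12.95
tcp_pos: [0.5571, -0.1367, 0.0864]
eef_rot: [-179.8, -0.2, -60.9]
contact_force: [-2.7, 1.6, 19.5]
gripper_width: 0.0427
```

```bash
python3 st.py
```

```text
[ 0.55711 -0.13669  0.08639] [-179.78   -0.22  -60.91] [-2.73  1.62 19.53] [0.306 0.916 0.302] [ -0.62 -40.62  17.76   3.03   0.89  -0.58]
```

The reaction moment jumped to 0.30 N·m after about 74° of turn, so the ring is at its stop. I'll ease off slightly, release the press and lift.

Request:
step_arm --increments '[{"tx": 0,"ty": 0,"tz": 0,"ax": 0,"ay": 0,"az": 0.5,"claw": -1},{"tx": 0,"ty": 0,"tz": 0,"ax": 0,"ay": 0,"az": 0.5,"claw": -1},{"tx": 0,"ty": 0,"tz": 0,"ax": 0,"ay": 0,"az": 0,"claw": -1},{"tx": 0,"ty": 0,"tz": 0,"ax": 0,"ay": 0,"az": 0,"claw": -1}]'

```text
time_s: 13.35
tcp_pos: [0.5571, -0.1367, 0.0864]
eef_rot: [-179.8, -0.2, -59.9]
contact_force: [-2.3, 1.3, 19.4]
gripper_width: 0.043
```

```bash
python3 st.py
```

```text
[ 0.55711 -0.13669  0.08641] [-179.77   -0.22  -59.93] [-2.33  1.34 19.44] [ 0.279  0.811 -0.031] [-2.400e-01 -4.052e+01  1.768e+01  3.270e+00  8.800e-01  3.000e-02]
```

Request:
step_arm --increments '[{"tx": 0,"ty": 0,"tz": 1,"ax": 0,"ay": 0,"az": 0,"claw": -1},{"tx": 0,"ty": 0,"tz": 1,"ax": 0,"ay": 0,"az": 0,"claw": -1},{"tx": 0,"ty": 0,"tz": 1,"ax": 0,"ay": 0,"az": 0,"claw": -1},{"tx": 0,"ty": 0,"tz": 1,"ax": 0,"ay": 0,"az": 0,"claw": -1},{"tx": 0,"ty": 0,"tz": 2,"ax": 0,"ay": 0,"az": 0,"claw": -1},{"tx": 0,"ty": 0,"tz": 5,"ax": 0,"ay": 0,"az": 0,"claw": -1},{"tx": 0,"ty": 0,"tz": 10,"ax": 0,"ay": 0,"az": 0,"claw": -1},{"tx": 0,"ty": 0,"tz": 15,"ax": 0,"ay": 0,"az": 0,"claw": -1},{"tx": 0,"ty": 0,"tz": 20,"ax": 0,"ay": 0,"az": 0,"claw": -1},{"tx": 0,"ty": 0,"tz": 15,"ax": 0,"ay": 0,"az": 0,"claw": -1},{"tx": 0,"ty": 0,"tz": 0,"ax": 0,"ay": 0,"az": 0,"claw": -1},{"tx": 0,"ty": 0,"tz": 0,"ax": 0,"ay": 0,"az": 0,"claw": -1}]'

```text
time_s: 14.55
tcp_pos: [0.5542, -0.136, 0.1544]
eef_rot: [-180.0, 0.0, -60.0]
contact_force: [-0.0, -0.7, -5.0]
gripper_width: 0.043
```

```bash
python3 st.py
```

```text
[ 0.55424 -0.13601  0.15443] [-1.7998e+02  2.0000e-02 -6.0030e+01] [-0.03 -0.65 -5.03] [ 0.069  0.044 -0.01 ] [ 4.000e-02 -5.100e+01  2.833e+01  7.070e+00  7.000e-02  0.000e+00]
```

Request:
step_arm --increments '[{"tx": -1,"ty": 12,"tz": 0,"ax": 0,"ay": 0,"az": 0,"claw": -1},{"tx": -2,"ty": 26,"tz": 0,"ax": 0,"ay": 0,"az": 0,"claw": -1},{"tx": -2,"ty": 30,"tz": 0,"ax": 0,"ay": 0,"az": 0,"claw": -1},{"tx": -2,"ty": 30,"tz": 0,"ax": 0,"ay": 0,"az": 0,"claw": -1},{"tx": -2,"ty": 30,"tz": 0,"ax": 0,"ay": 0,"az": 0,"claw": -1},{"tx": -2,"ty": 30,"tz": 0,"ax": 0,"ay": 0,"az": 0,"claw": -1},{"tx": -2,"ty": 30,"tz": 0,"ax": 0,"ay": 0,"az": 0,"claw": -1},{"tx": -2,"ty": 30,"tz": 0,"ax": 0,"ay": 0,"az": 0,"claw": -1},{"tx": -2,"ty": 30,"tz": 0,"ax": 0,"ay": 0,"az": 0,"claw": -1},{"tx": -1,"ty": 26,"tz": 0,"ax": 0,"ay": 0,"az": 0,"claw": -1},{"tx": 0,"ty": 10,"tz": 0,"ax": 0,"ay": 0,"az": 0,"claw": -1},{"tx": 0,"ty": 0,"tz": 0,"ax": 0,"ay": 0,"az": 0,"claw": -1}]'

```text
time_s: 15.75
tcp_pos: [0.536, 0.1492, 0.1535]
eef_rot: [179.9, 0.0, -59.9]
contact_force: [0.1, -0.9, -4.5]
gripper_width: 0.0428
```

Request:
step_arm --increments '[{"tx": 0,"ty": 0,"tz": -15,"ax": 0,"ay": 0,"az": 0,"claw": -1},{"tx": 0,"ty": 0,"tz": -15,"ax": 0,"ay": 0,"az": 0,"claw": -1},{"tx": 0,"ty": 0,"tz": -10,"ax": 0,"ay": 0,"az": 0,"claw": -1},{"tx": 0,"ty": 0,"tz": 0,"ax": 0,"ay": 0,"az": 0,"claw": -1},{"tx": 0,"ty": 0,"tz": 0,"ax": 0,"ay": 0,"az": 0,"claw": -1}]'

```text
time_s: 16.25
tcp_pos: [0.5367, 0.1474, 0.1145]
eef_rot: [180.0, -0.0, -60.0]
contact_force: [0.9, 0.9, -4.4]
gripper_width: 0.0432
```

```bash
python3 st.py; python3 -c "
from h import *
w=cap('wrist');c=cap('scene')
np.savez('w7.npz',c=c['image'],cW=c['W'],w=w['image'])
save('w7',np.hstack([w['image'][60:330,140:500],cv2.resize(c['image'][145:213,310:390],(318,270),interpolation=2)]))"
```

```text
[0.53668 0.14744 0.11448] [ 1.7997e+02 -2.0000e-02 -6.0030e+01] [ 0.95  0.95 -4.39] [ 0.132 -0.07   0.002] [ -0.05 -48.51  24.53   6.11   0.     0.  ]
```

View pics/w7.png

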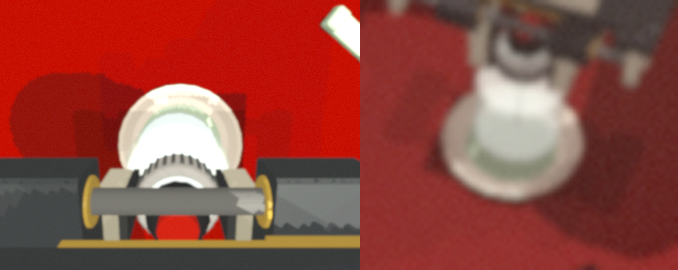

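The cruet is centred over the saucer: both at about u=180 in the wrist crop, with the saucer rim even around it in the scene crop. Descending.

Request:
step_arm --increments '[{"tx": -0.3,"ty": 0.5,"tz": -8,"ax": 0,"ay": 0,"az": 0,"claw": -1},{"tx": 0,"ty": 0,"tz": -6,"ax": 0,"ay": 0,"az": 0,"claw": -1},{"tx": 0,"ty": 0,"tz": -4,"ax": 0,"ay": 0,"az": 0,"claw": -1},{"tx": 0,"ty": 0,"tz": -2,"ax": 0,"ay": 0,"az": 0,"claw": -1},{"tx": 0,"ty": 0,"tz": -1,"ax": 0,"ay": 0,"az": 0,"claw": -1},{"tx": 0,"ty": 0,"tz": 0,"ax": 0,"ay": 0,"az": 0,"claw": -1},{"tx": 0,"ty": 0,"tz": 0,"ax": 0,"ay": 0,"az": 0,"claw": -1}]'

```text
time_s: 17.05
tcp_pos: [0.5364, 0.1485, 0.0936]
eef_rot: [-180.0, -0.0, -60.0]
contact_force: [0.7, 0.2, -4.2]
gripper_width: 0.0428
```

Request:
step_arm --increments '[{"tx": 0,"ty": 0,"tz": -0.5,"ax": 0,"ay": 0,"az": 0,"claw": -1},{"tx": 0,"ty": 0,"tz": -0.5,"ax": 0,"ay": 0,"az": 0,"claw": -1},{"tx": 0,"ty": 0,"tz": 0,"ax": 0,"ay": 0,"az": 0,"claw": -1}]'

```text
time_s: 17.35
tcp_pos: [0.5363, 0.1484, 0.0925]
eef_rot: [-180.0, 0.0, -60.0]
contact_force: [0.9, -0.5, -4.7]
gripper_width: 0.0428
```

Request:
step_arm --increments '[{"tx": 0,"ty": 0,"tz": -0.4,"ax": 0,"ay": 0,"az": 0,"claw": -1},{"tx": 0,"ty": 0,"tz": -0.4,"ax": 0,"ay": 0,"az": 0,"claw": -1},{"tx": 0,"ty": 0,"tz": 0,"ax": 0,"ay": 0,"az": 0,"claw": -1}]'

```text
time_s: 17.65
tcp_pos: [0.5365, 0.1485, 0.092]
eef_rot: [-180.0, -0.0, -60.0]
contact_force: [0.4, 0.2, -1.3]
gripper_width: 0.0428
```

Request:
step_arm --increments '[{"tx": 0,"ty": 0,"tz": -0.4,"ax": 0,"ay": 0,"az": 0,"claw": -1},{"tx": 0,"ty": 0,"tz": -0.2,"ax": 0,"ay": 0,"az": 0,"claw": -1},{"tx": 0,"ty": 0,"tz": 0,"ax": 0,"ay": 0,"az": 0,"claw": -1},{"tx": 0,"ty": 0,"tz": 0,"ax": 0,"ay": 0,"az": 0,"claw": -1}]'

```text
time_s: 18.05
tcp_pos: [0.5366, 0.1485, 0.0918]
eef_rot: [-179.9, -0.0, -60.0]
contact_force: [-2.1, -0.7, 5.7]
gripper_width: 0.0426
```

Request:
step_arm --increments '[{"tx": 0,"ty": 0,"tz": 0.5,"ax": 0,"ay": 0,"az": 0,"claw": -1},{"tx": 0,"ty": 0,"tz": 0,"ax": 0,"ay": 0,"az": 0,"claw": -1},{"tx": 0,"ty": 0,"tz": 0,"ax": 0,"ay": 0,"az": 0,"claw": 0.1},{"tx": 0,"ty": 0,"tz": 0,"ax": 0,"ay": 0,"az": 0,"claw": 0.3},{"tx": 0,"ty": 0,"tz": 0,"ax": 0,"ay": 0,"az": 0,"claw": 0.6},{"tx": 0,"ty": 0,"tz": 0,"ax": 0,"ay": 0,"az": 0,"claw": 0.6},{"tx": 0,"ty": 0,"tz": 0,"ax": 0,"ay": 0,"az": 0,"claw": 0.6}]'

```text
time_s: 18.75
tcp_pos: [0.5362, 0.1484, 0.0914]
eef_rot: [180.0, 0.0, -60.0]
contact_force: [-0.4, -0.3, 0.3]
gripper_width: 0.0693
```

```bash
python3 st.py
```

```text
[0.53623 0.14837 0.09145] [179.99   0.   -60.02] [-0.45 -0.32  0.34] [ 0.044 -0.027 -0.014] [-0.000e+00 -4.817e+01  2.257e+01  5.380e+00  3.000e-02  0.000e+00]
```

Request:
step_arm --increments '[{"tx": 0,"ty": 0,"tz": 5,"ax": 0,"ay": 0,"az": 0,"claw": 0.6},{"tx": 0,"ty": 0,"tz": 15,"ax": 0,"ay": 0,"az": 0,"claw": 0.6},{"tx": 0,"ty": 0,"tz": 25,"ax": 0,"ay": 0,"az": 0,"claw": 0.6},{"tx": 0,"ty": 0,"tz": 30,"ax": 0,"ay": 0,"az": 0,"claw": 0.6},{"tx": 0,"ty": 0,"tz": 30,"ax": 0,"ay": 0,"az": 0,"claw": 0.6},{"tx": 0,"ty": 0,"tz": 30,"ax": 0,"ay": 0,"az": 0,"claw": 0.6},{"tx": -30,"ty": 30,"tz": 0,"ax": 0,"ay": 0,"az": 0,"claw": 0.6},{"tx": -30,"ty": 40,"tz": 0,"ax": 0,"ay": 0,"az": 0,"claw": 0.6},{"tx": 0,"ty": 0,"tz": 0,"ax": 0,"ay": 0,"az": 0,"claw": 0.6},{"tx": 0,"ty": 0,"tz": 0,"ax": 0,"ay": 0,"az": 0,"claw": 0.6}]'

```text
time_s: 19.75
tcp_pos: [0.4757, 0.2194, 0.2272]
eef_rot: [-179.9, 0.0, -59.9]
contact_force: [0.3, -0.5, -0.3]
gripper_width: 0.0703
```

```bash
python3 - <<'E'
from h import *
s=r.get_state();print(s["tcp_pos"],s["time_s"])
w=cap("wrist");t=cap("top");c=cap("scene")
q=w["R"]@np.array([.5363,.1484,.09])+w["t"];u,v=int(w["fx"]*q[0]/q[2]+w["cx"]),int(w["fy"]*q[1]/q[2]+w["cy"]);print(u,v)
u=max(60,min(580,u));v=max(60,min(340,v))
cv=lambda i:cv2.resize(i,(260,260),interpolation=2)
save("end",np.hstack([cv(w["image"][v-60:v+60,u-60:u+60]),cv(t["image"][200:265,230:295]),cv(c["image"][135:215,305:385])]))
z=np.load("first.npz")
W=w["W"];vv,uu=np.mgrid[0:400,0:640]
d=np.hypot(W[...,0]-.5363,W[...,1]-.1484)
m=(d<.012)&(W[...,2]>.115);print("button",np.nanmean(W[m],0),np.nanmax(W[m][:,2]))
m=(d<.06)&(d>.045)&(W[...,2]>.006)&(W[...,2]<.02);print("saucer",cv2.minEnclosingCircle(W[m][:,:2].astype(np.float32)))
m=(d>.048)&(d<.09)&(abs(W[...,2]-.015)<.03);
E
```

```text
[0.47573244 0.2193691  0.22720109] 19.75
298 97
button [0.5358075  0.14852045 0.12188277] 0.12690585642580957
saucer ((0.5344429016113281, 0.14599312841892242), 0.05259997025132179)
```

View pics/end.png

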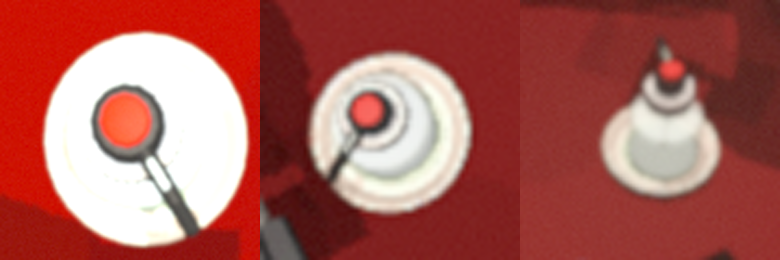

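```bash
python3 -c "
from plant import r
print(r.close_job())"
```

```text
the job is handed in; nothing more can be done
None
```

The ring is home as far as I could measure, and the cruet stands in its saucer. The job was handed in with about 20 s used on the robot's clock.

- **Ring:** I pressed the cruet down at about 15.5–19.5 N and turned the ring clockwise through about 74°, following it down about 2.5 mm. I stopped when the reaction moment jumped from under about 0.1 to 0.30 N·m, then backed off 1°. I could not read the red line directly in the last pictures. "Home" rests on that jump and on the red mark no longer showing beside the spout in the top view.
- **Cruet held still:** The spout was mostly hidden during the turn, and the one partial view showed it where it started. Its direction afterwards read about 152°, against about 154–155° before, which is within measuring error.
- **In the saucer:** The cruet touched down at about 6 N and was released there.
    - **Position:** The last view shows it upright. Its axis is about 3 mm from the saucer's centre by depth fit, and within 1 mm of where the saucer was first measured.
    - **Height:** The button's depth reading, 122 mm, was noisy and a little below the expected 125.5 mm. The set-down contact, with the grip 5.4 mm higher than on the table, fits the cruet sitting on the saucer floor.
- **Everything else:** The gripper was clear of everything at the end. I did not re-measure the other items, but nothing in the moves or forces pointed to contact with them.

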